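Close the parts washer's drawer and present its filter plate

TASK

The basket drawer of the small parts washer has just been loaded: push it fully shut. Then lift the cover flap on the washer's top and leave it standing open, draw the filter plate (the one with the grip tab) up out of its groove, and hold it upright in the gripper over the middle of the drip tray, well clear above it; finish while still holding it there, still and touching nothing but the fingers. Leave the plain spacer plate in its groove and everything else on the bench where it is.

Things in the scene. Friction and masses are not known exactly. Their poses are not given: they have to be found in the camera images.
- washer: Grey parts washer fixed to the bench: front block 120 mm deep (x -60 to 60), 350 wide, 140 high; behind it a pump housing 110 high to x = 150 mm. Origin on the bench under the middle of the front block; x points from its front to its rear, y to its left seen from the robot, z up. Left half: drawer bay (y 10 to 165 mm). Right half: the filter well, centred at y = -85 mm, under the flap.
- well_floor (a point): Middle of the floor of the filter well, 35 mm above the bench at washer x = 0, y = -85 mm. The well is 100 mm (x) by 160 mm (y), open on top, 105 mm deep. From its floor to 80 mm above the bench it is filled but for two grooves along x, 12 mm wide, 100 mm long, 22 mm to either side of this point; above that it is free.
- drawer (a joint): Opening of the basket drawer in m: 0 fully shut, grows as it slides out along the washer's -x (towards the robot), at most 0.09. It slides with about 2.5 N of friction and stays where it is left.
- drawer_handle (a point): Middle of the drawer's steel bar handle: a 10 mm thick level bar, 90 mm long along the washer's y, 95 mm above the bench, standing 30 mm in front of the drawer's front face; with the drawer shut it is at washer x = -90, y = 85 mm. The drawer may be pushed by it.
- flap (a joint): Angle of the aluminium cover flap in rad: 0 shut, 1.57 upright, 1.9 fully back at its stop. Stiff hinge (about 0.16 N m of friction): it stays where it is left. It may start a little ajar. The flap is a 5 mm plate, 120 mm from hinge to front edge, 175 mm wide, shut at 143.5 mm above the bench.
- flap_tab (a point): Point in the flap's lift tab, 139 mm from the hinge axis, 13 mm short of the tab's end. The tab, 24 mm wide (along the hinge) and 8 mm thick, stands out 32 mm from the middle of the flap's front edge, in the flap's plane, free on both sides and below. Pinched across its 24 mm width it can turn between the finger pads.
- flap_hinge (a point): Middle of the flap's hinge axis, which is level along the washer's y, at washer x = 60, y = -85, z = 143.5 mm. The flap's front edge rises and goes over to the washer's +x as it opens.
- filter: Filter plate, aluminium frame with a dark mesh, standing on edge in one of the two grooves (either one), hidden under the flap: 94 mm long (x), 10 mm thick (y), 70 mm high, with a grip tab on the middle of its top 36 mm long (x), 10 mm thick (y), 25 mm high; 95 mm high in all, about 0.15 to 0.3 kg. Origin: middle of its underside, 35 mm above the bench at the start; z up, x along the groove.
- spacer: Plain aluminium spacer plate without tab, 94 by 10 by 45 mm high, standing in the other groove. Origin: middle of its underside. Stays there.
- tray: Steel drip tray fixed to the bench on the robot's right, 200 mm (its x) by 160 mm (its y), 22 mm high, open on top. Origin: middle of its underside, on the bench.
- bearing: Steel bearing ring, 36 mm across, 14 mm high, the load in the drawer. It rides along with the drawer. Origin: middle of its underside.
- tape: Bystander: paper ring, 90 mm across, 22 mm high, lying on the washer's top over the drawer bay. Origin: middle of its underside.
- bottle: Bystander: white plastic bottle, 60 mm across, 170 mm high, standing left of the washer. Origin: middle of its underside.
- can: Bystander: steel can, 66 mm across, 110 mm high, standing beyond the drip tray. Origin: middle of its underside.
- mug: Bystander: white mug, 80 mm across, 90 mm high, handle to one side, standing left of the washer. Origin: middle of its underside.
- wrench: Bystander: steel wrench, 190 mm long (its x), lying on the bench in front of the washer.
- screwdriver: Bystander: screwdriver, 200 mm long (its x), lying on the bench to the left, nearer the robot.

How it is judged (in metres and radians):
On the way, in this order (a step that is already met when the one before it is completed fails the run):
1. the drawer is fully shut (value of joint drawer below 0.004 m), for 0.2 s.
2. the cover flap stands open (value of joint flap above 1.3 rad), for 0.2 s.
3. the filter plate is drawn out above the washer's top, in the fingers (height (world z) of filter above 0.142 m and contact force between the fingers and filter above 0.5 N), for 0.1 s.
At the end, for the whole second after the job is handed in: Drawer shut to 6 mm, flap open past 1.2 rad; filter plate in the fingers, underside over 60 mm above the bench, within 45 mm of the tray's middle in plan, upright to 15 degrees, under 30 mm/s, touching neither tray, can nor washer; spacer plate still in its groove (value of joint drawer below 0.006 m and value of joint flap above 1.2 rad and horizontal distance between filter and tray below 0.045 m and height (world z) of filter above 0.06 m and angle between filter's own z axis and vertical below 0.26 rad and contact force between the fingers and filter above 0.5 N and contact force between filter and tray below 0.05 N and contact force between filter and can below 0.05 N and contact force between filter and washer below 0.05 N and linear speed of filter below 0.03 m/s and height (world z) of spacer below 0.045 m and horizontal distance between spacer and washer below 0.125 m); the arm keeps its last pose, push and grip.
It fails at once if the spacer plate is lifted out of its groove (height (world z) of spacer above 0.065 m).
It fails at once if a bystander on the bench or on the washer is moved by more than 40 mm (distance of any of tape, bottle, can, mug, wrench, screwdriver from where it was at the start of the episode above 0.04 m).
It fails at once if the bearing is taken out of the drawer (height (world z) of bearing above 0.1 m).
It also fails if it takes over 70 s, if anything falls off the work surface, if the arm or the gripper's body presses on something with over 40 N, if the wrist force passes 120 N, or if a joint passes its speed limit or range.

ROBOT

A 6-joint arm with a two-finger parallel gripper is mounted at the origin on the work surface. World frame = base frame: x ahead of the robot, y to its left, z up, the work surface at z = 0. Lengths are in mm, angles in rad, forces in N, time in s.
With the tool pointing down it reaches from about 300 to 825 mm from the base axis. Payload 5.4 kg.
Tool frame: the origin (TCP) lies at the very end of the fingers, on their centre line; the grasp point (between the pads) lies 19 mm behind it; z points along the fingers, y is the direction in which the jaws open and shut (so a half turn about z gives the same grasp; the last joint's range is limited). The gripper opens to 92 mm and grips with 3 to 60 N. Pads are 20 mm wide; open, the fingers measure 128 mm over their backs; the gripper's body (75 mm by 189 mm) begins 69 mm behind the grasp point.
Start: joints at [1.027, 0.158, 1.597, -0, 1.386, -0.21], TCP at [188.4, 543.242, 214.601] pointing down, gripper open.
Joint ranges: [-2.91, 2.91], [-0.94, 2.29], [0.18, 2.7], [-1.29, 4.43], [0.17, 2.64], [-3, 3]. Speed limits (rad/s): [2.57, 2.57, 3.14, 3.14, 3.14, 3.14].

INTERFACE

Orientations are given as a unit quaternion [x, y, z, w].
In Python, from bench import env gives the robot as it stands.
- The arm moves only by the shell command python3 -m creep 'ROWS' [FORCE]. ROWS is JSON, one flat list of numbers, 7 for each row, row after row: the shift along the tool's x, y, z in cm, then the turn, a rotation vector about the tool's x, y, z in rad, then the finger opening in cm, from 0 to 9.19. In form: [dx, dy, dz, ax, ay, az, claw, dx, dy, dz, ax, ay, az, claw, ...]. A call has 1 to 10 rows; each row shifts and turns the pose as measured when the row begins, along the tool's axes as they then stand; what a row does not reach is not made up. A row lasts 1/8 s, in which the tool goes at most 62.5 mm and 10.7 degrees, less where a joint would pass 70% of its speed; a pose out of reach is approached as far as the arm can. A call with a gripper value outside its range is refused whole. The fingers move at their own pace and stop on an object; FORCE is the grip in N (left out, the last holds). Time passes only in rows, so rows that do not move let the fingers close. It gives the time, the measured TCP pose, the force and the opening at its end, in the units of the state.
- env.sense(): the state, without advancing time (a new reading comes with each control period).
- env.get_image(name): name is "scene" or "top" or "wrist"; returns a dict with "img" (420x560x3 uint8, red, green, blue), "depth" (420x560 float32, mm along the optical axis (not along the pixel's ray), 0 where there is no reading), "intrinsics" (3x3 intrinsics, pixels), "k1" (the pictures are not rectified: a ray, as slopes to the right and down, at radius r is drawn at 1 + k1 r^2 times it, then the intrinsics apply), "rvec" (rotation vector, rad) and "tvec" (3), from world to camera coordinates, as OpenCV has them. Camera axes: x right, y down, z forward; pixel columns grow to the right and rows downward; lengths in mm; the calibration is good to about 2 mm. A picture is of the moment at which its call begins.
- env.hand_in(): hands the job in, once; it reports no verdict.
The state is a dict: "time": time; "joint_pos": joint angles; "qd": joint speeds; "joint_efforts": joint torques, N m; "eef_pos": TCP position; "tcp_rot": TCP orientation; "force": force on the tool from outside, world axes, zero at the start; "ft_torque": the same for the moment, N m; "grip_width": finger opening in mm.
Only numpy, scipy, OpenCV 4.12 (cv2) and the standard library are available. Lean on these libraries where they do the work, as an engineer would, in place of code of your own. Each camera call takes 0.05 s, during which the arm holds its last target. There are 200 camera calls.

## Working session

There is one attempt and no reset: what is moved stays moved. The work goes in short steps, Python scripts to look and compute and a shell command to move; the robot and the scene stay as the last step left them, time stands still between calls to the robot, and variables do not carry over. Pictures are saved under pics/ and viewed, about 8 in all and at most 12, crops included, and the job is handed in when it is done.

```bash
mkdir -p pics; ls; cat > h.py <<'E'
import numpy as np, cv2, json
from scipy.spatial.transform import Rotation as R
from bench import env
def cam(n,save=None):
    d=env.get_image(n)
    if save: cv2.imwrite('pics/'+save,d['img'][:,:,::-1])
    np.savez('/tmp/'+n+'.npz',**{k:np.asarray(v) for k,v in d.items()})
    return d
def cloud(d):
    K=np.array(d['intrinsics']);k1=float(d['k1'])
    h,w=d['depth'].shape
    v,u=np.mgrid[:h,:w].astype(float)
    p=np.stack([u,v],-1).reshape(-1,1,2)
    s=cv2.undistortPoints(p,K,np.array([k1,0,0,0.])).reshape(h,w,2)
    c=np.dstack([s,np.ones((h,w))])*np.asarray(d['depth'])[...,None]
    Rm=R.from_rotvec(np.ravel(d['rvec'])).as_matrix()
    return (c-np.ravel(d['tvec']))@Rm   # world
def st():
    s=env.sense(); print({k:np.round(s[k],3).tolist() for k in s if k in('time','eef_pos','tcp_rot','force','grip_width','joint_pos')})
    print(np.round(R.from_quat(s['tcp_rot']).as_matrix(),3).tolist())
    return s
E
python3 - <<'E'
from h import *
st()
a=cam('scene')['img'];d=cam('top','top1.png');cv2.imwrite('pics/scene1.png',a[:,:,::-1])
P=cloud(d);print(P[210,280],P[100,100],P[300,400],d['tvec'],d['rvec'])
E
```

```text
pics
{'time': 0.0, 'joint_pos': [1.027, 0.159, 1.598, -0.0, 1.386, -0.21], 'eef_pos': [188.074, 542.693, 213.6], 'tcp_rot': [0.166, 0.986, -0.001, -0.0], 'force': [0.124, -0.258, -0.047], 'grip_width': 92.218}
[[-0.945, 0.328, -0.001], [0.328, 0.945, -0.002], [0.0, -0.002, -1.0]]
[ 5.33357581e+02 -6.05613456e+00  1.93806053e-01] [815.19239383 516.81075275 129.11052964] [ 278.03333155 -358.17309828    1.16328548] [  25.31007722  542.5079667  1370.66539663] [ 2.14949319 -2.09486372  0.20413581]
```

View pics/top1.png

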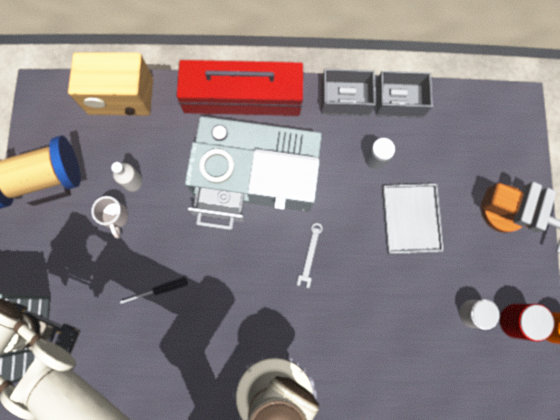

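View pics/scene1.png

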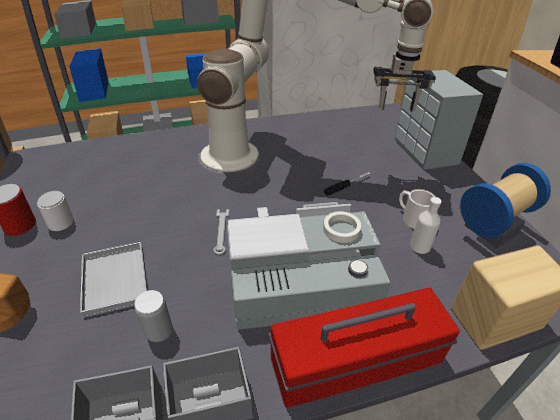

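```bash
python3 - <<'E'
from h import *
d=dict(np.load('/tmp/top.npz'));P=cloud(d);im=d['img']
def rect(m,name):
    p=P[m][:,:2].astype(np.float32);r=cv2.minAreaRect(p);print(name,m.sum(),np.round(r[0],1),np.round(r[1],1),round(r[2],2), 'z',np.round(np.percentile(P[m][:,2],[5,50,95]),1));return r
v,u=np.mgrid[:420,:560]
box=(u>183)&(u<325)&(v>112)&(v<215)
Z=P[...,2]
def big(m):
    n,l,s,c=cv2.connectedComponentsWithStats(m.astype(np.uint8));i=1+np.argmax(s[1:,4]);return l==i
rect(big(box&(Z>98)&(Z<120)),'pump')
rect(big(box&(Z>132)),'front+flap')
rect(big(box&(Z>98)),'all')
rect(big(box&(Z>132)&(u<246)),'leftblock')
w=big(box&(im.min(2)>225)&(u>245)); r=rect(w,'flap'); print(cv2.boxPoints(r).round(0).tolist())
q=P[w]; A=np.c_[q[:,:2],np.ones(len(q))];print('flap plane',np.linalg.lstsq(A,q[:,2],rcond=None)[0])
t=(u>375)&(u<450)&(v>178)&(v<260)&(Z>10); rect(big(t),'tray')
t=(u>190)&(u<245)&(v>212)&(v<235)&(Z>60); rect(big(t),'handle')
t=(u>290)&(u<330)&(v>215)&(v<295)&(im.min(2)>110); rect(big(t),'wrench')
t=(u>365)&(u<400)&(v>130)&(v<175)&(Z>90); rect(big(t),'can')
for vv in range(112,236,4): print(vv,[f"{P[vv,uu,0]:.0f},{P[vv,uu,1]:.0f},{Z[vv,uu]:.0f}" for uu in (205,215,230,265,281,305)])
E
python3 - <<'E'
import cv2
a=cv2.imread('pics/top1.png')[100:250,170:340]
cv2.imwrite('pics/crop1.png',cv2.resize(a,None,fx=4,fy=4,interpolation=2))
E
```

```text
pump 3003 [720.6  62.7] [348.7  83.5] 83.18 z [106.5 111.2 116.1]
front+flap 5826 [479.5  91.1] [348.3 397.8] 83.2 z [137.5 147.7 161.3]
all 9194 [522.   86.4] [348.8 483.4] 83.18 z [108.1 140.9 158. ]
leftblock 2482 [480.4 154.4] [444.8 169.3] 8.41 z [136.6 141.6 163.7]
flap 2985 [467.7  -1.8] [189.8 395.6] 84.61 z [144.8 150.7 156.7]
[[262.0, -78.0], [656.0, -115.0], [674.0, 74.0], [280.0, 111.0]]
flap plane [-8.41560048e-01  1.17573263e-01  6.58291471e+02]
tray 547 [ 462.4 -210.7] [225.2 583.8] 16.21 z [11.6 20.8 27.4]
handle 387 [424.  104.4] [310.3 112.6] 43.63 z [ 68.1  99.5 119.7]
wrench 2670 [396.1 -56.9] [246.  190.5] 0.13 z [-4.1  1.6  9.9]
can 404 [ 506.3 -123.2] [ 63.  564.1] 48.98 z [ 98.  110.3 115.9]
112 ['829,229,14', '827,198,20', '828,152,20', '830,46,23', '828,-2,32', '840,-77,6']
116 ['820,230,4', '823,200,-1', '823,153,2', '826,46,1', '827,-3,1', '829,-77,2']
120 ['767,215,112', '768,187,110', '770,144,108', '811,45,6', '814,-4,-1', '816,-77,1']
124 ['754,214,115', '756,186,110', '757,144,112', '798,45,4', '801,-4,2', '804,-78,-2']
128 ['742,213,114', '737,183,13
[... 1718 characters left out ...]
,149']
204 ['537,211,43', '539,183,41', '539,139,45', '547,39,16', '522,-4,155', '533,-71,105']
208 ['526,211,44', '527,182,42', '527,139,45', '537,38,5', '510,-4,159', '533,-76,45']
212 ['502,202,112', '503,174,115', '516,139,42', '526,38,3', '527,-9,2', '529,-80,0']
216 ['503,210,40', '499,178,72', '494,133,109', '514,38,3', '515,-9,1', '516,-80,5']
220 ['498,214,-0', '499,185,-1', '484,133,103', '502,38,3', '503,-10,1', '505,-80,4']
224 ['471,202,101', '471,174,107', '473,133,102', '490,37,4', '492,-10,1', '494,-81,-3']
228 ['474,213,-0', '475,184,-1', '463,133,95', '479,37,-1', '480,-10,-1', '481,-81,2']
232 ['461,212,5', '462,183,4', '464,139,-1', '466,37,4', '468,-10,-2', '470,-81,-5']
```

View pics/crop1.png

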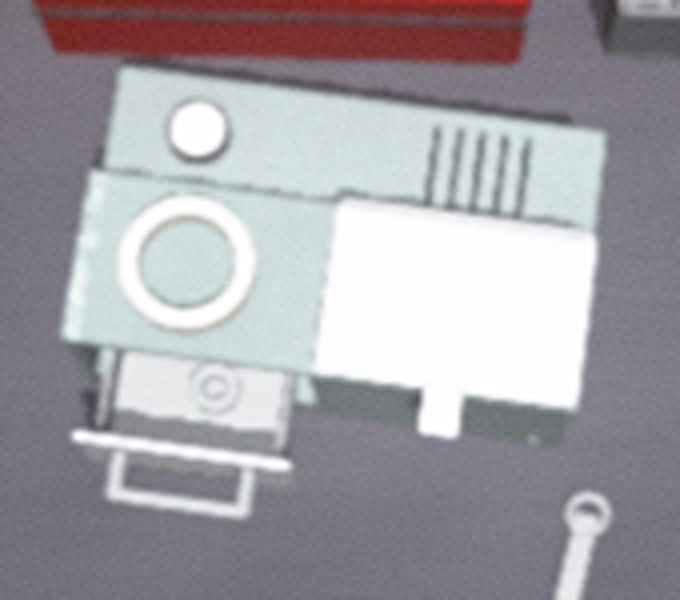

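```bash
cat >> h.py <<'E'
def ray(d,px,z):
    K=np.array(d['intrinsics']);s=cv2.undistortPoints(np.array(px,float).reshape(-1,1,2),K,np.array([float(d['k1']),0,0,0.])).reshape(-1,2)
    Rm=R.from_rotvec(np.ravel(d['rvec'])).as_matrix();c=-Rm.T@np.ravel(d['tvec']);r=np.c_[s,np.ones(len(s))]@Rm
    return c+r*((np.broadcast_to(z,len(s))-c[2])/r[:,2])[:,None]
E
python3 - <<'E'
from h import *
d=dict(np.load('/tmp/top.npz'))
c=np.array([(63,338),(92,170),(122,66),(606,130),(342,198),(594,233)])/4+[169.6,99.6]
w=np.array([(-60,175),(60,175),(150,175),(150,-175),(60,2.5),(60,-172.5)])
g=ray(d,c,[140,140,110,110,146,146])[:,:2]
gm,wm=g.mean(0),w.mean(0);H=(w-wm).T@(g-gm);a=np.arctan2(H[0,1]-H[1,0],H[0,0]+H[1,1])
Rm=np.array([[np.cos(a),-np.sin(a)],[np.sin(a),np.cos(a)]]);t=gm-Rm@wm
print('washer',t,np.degrees(a));print('resid',np.round(g-(w@Rm.T+t),1).tolist())
tw=lambda x,y:np.round(Rm@[x,y]+t,1)
print('handle shut',tw(-90,85),'well',tw(0,-85),'hinge',tw(60,-85),'tab(0)',tw(-79,-85))
W=lambda p:np.round(Rm.T@(p[:2]-t),1)
e=np.array([(315,370),(577,410),(440,437),(178,505),(113,495),(243,515)])/4+[169.6,99.6]
for z in (150,155,160): print('flap/tab w',z,[W(p).tolist() for p in ray(d,e[:3],z)])
print('handle w',[W(p).tolist() for p in ray(d,e[3:],98)],ray(d,e[3:4],98))
# tray
im=d['img'].astype(int);v,u=np.mgrid[:420,:560]
m=((u>370)&(u<455)&(v>172)&(v<265)&(im.min(2)>105)).astype(np.uint8);m=cv2.morphologyEx(m,cv2.MORPH_CLOSE,np.ones((5,5)))
n,l,s,_=cv2.connectedComponentsWithStats(m);i=1+np.argmax(s[1:,4]);q=np.c_[u[l==i],v[l==i]]
p=ray(d,q,20)[:,:2].astype(np.float32);print('tray',cv2.minAreaRect(p),s[i])
p=ray(d,[[383,149]],110);print('can',p)
m=((u>290)&(u<330)&(v>215)&(v<295)&(im.min(2)>110));p=ray(d,np.c_[u[m],v[m]],5)[:,:2].astype(np.float32);print('wrench',np.round(cv2.boxPoints(cv2.minAreaRect(p))).tolist())
E
```

```text
washer [612.32374517  74.63038295] -6.414420616282478
resid [[0.4, 0.1], [0.1, 0.3], [-1.8, -1.9], [-1.5, 1.4], [1.7, -0.9], [1.2, 1.0]]
handle shut [532.4 169.2] well [602.8  -9.8] hinge [662.5 -16.5] tab(0) [524.3  -1. ]
flap/tab w 150 [[-60.3, 2.6], [-63.2, -174.0], [-93.8, -86.0]]
flap/tab w 155 [[-61.3, 2.3], [-64.2, -173.6], [-94.7, -86.0]]
flap/tab w 160 [[-62.4, 2.0], [-65.3, -173.2], [-95.7, -85.9]]
handle w [[-155.9, 85.2], [-155.3, 130.5], [-156.6, 40.0]] [[466.8868916  176.69672496  98.        ]]
tray ((517.4951782226562, -398.6248779296875), (253.31495666503906, 280.306640625), 89.33027648925781) [ 371  173   84   92 7728]
can [[ 695.76725169 -289.93769911  110.        ]]
wrench [[289.0, -42.0], [291.0, -154.0], [518.0, -151.0], [516.0, -39.0]]
```

```bash
cat >> h.py <<'E'
A=np.radians(-6.5);RW=R.from_euler('z',A).as_matrix();TW=np.array([612.3,74.6,0])
def w2(p): return RW@np.array(p,float)+TW
def inw(p): return RW.T@(np.array(p)-TW)
def tool(xw):  # tool matrix with x axis = -washer x, z down, washer aligned, pitch extra
    pass
RD=RW@np.diag([-1.,1,-1])   # down, jaws along washer y
def go(p,Rt=RD):
    s=env.sense();Rc=R.from_quat(s['tcp_rot']);p=np.array(p)
    d=Rc.as_matrix().T@(p-s['eef_pos'])/10
    print('t',round(s['time'],2),'F',np.round(s['force'],1),'w',round(s['grip_width'],1),'pos',np.round(s['eef_pos'],1),'washer',np.round(inw(s['eef_pos']),1))
    print('shift now-axes cm',np.round(d,2),'rot',np.round((Rc.inv()*R.from_matrix(Rt)).as_rotvec(),3),'shift goal-axes cm',np.round(Rt.T@(p-s['eef_pos'])/10,2))
E
python3 -m creep '[0,0,0,0,0,-0.11,0,0,0,0,0,0,-0.11,0]' 20
python3 - <<'E'
from h import *
go(w2([-195,85,200])); go(w2([-195,85,82]))
d=dict(np.load('/tmp/top.npz'))
p=ray(d,[(384,184),(437,183),(443,251),(389,255)],22);print(p.round(0).tolist(),p.mean(0))
E
```

```text
time: 0.35
eef_pos: [187.7, 542.1, 212.5]
tcp_rot: [0.054, 0.999, -0.002, -0.001]
force: [-0.4, -0.1, 0.2]
grip_width: 73.9
t 0.35 F [-0.4 -0.1  0.2] w 73.9 pos [187.7 542.1 212.5] washer [-474.8  416.4  212.5]
shift now-axes cm [-27.78 -33.31   1.33] rot [-0.004 -0.002  0.006] shift goal-axes cm [-27.98 -33.14   1.25]
t 0.35 F [-0.4 -0.1  0.2] w 73.9 pos [187.7 542.1 212.5] washer [-474.8  416.4  212.5]
shift now-axes cm [-27.79 -33.27  13.13] rot [-0.004 -0.002  0.006] shift goal-axes cm [-27.98 -33.14  13.05]
[[616.0, -312.0, 22.0], [623.0, -472.0, 22.0], [420.0, -482.0, 22.0], [406.0, -323.0, 22.0]] [ 516.22125401 -397.3464251    22.        ]
```

```bash
python3 -m creep '[-2.8,-3.4,0,0,0,0,0,-2.8,-3.4,0,0,0,0,0,-2.8,-3.4,0,0,0,0,0,-2.8,-3.4,0,0,0,0,0,-2.8,-3.4,0,0,0,0,0,-2.8,-3.4,0,0,0,0,0,-2.8,-3.4,0,0,0,0,0,-2.8,-3.4,0,0,0,0,0,-2.8,-3.4,0,0,0,0,0,-2.8,-3.4,0,0,0,0,0]'
python3 -c "
from h import *
go(w2([-195,85,82]))"
```

```text
time: 1.6
eef_pos: [433.8, 163.8, 209.3]
tcp_rot: [0.05, 0.999, -0.003, -0.003]
force: [0.1, 0.9, -1.3]
grip_width: 0.3
t 1.6 F [ 0.1  0.9 -1.3] w 0.3 pos [433.8 163.8 209.3] washer [-187.4   68.4  209.3]
shift now-axes cm [ 0.66  1.76 12.72] rot [-0.007 -0.006  0.013] shift goal-axes cm [ 0.76  1.66 12.73]
```

```bash
python3 -m creep '[0.8,1.7,0,-0.007,-0.006,0.013,0,0,0,4,0,0,0,0,0,0,4,0,0,0,0,0,0,4.5,0,0,0,0,0,0,0,0,0,0,0]'
python3 -c "
from h import *
go(w2([-105,85,82]))"
```

```text
time: 2.22
eef_pos: [429.1, 178.2, 80.7]
tcp_rot: [0.061, 0.998, -0.0, 0.0]
force: [0.3, -1.2, 0.3]
grip_width: 0.6
t 2.23 F [ 0.3 -1.2  0.3] w 0.6 pos [429.1 178.2  80.7] washer [-193.8   82.2   80.7]
shift now-axes cm [-8.88  0.35 -0.13] rot [-0.     0.    -0.008] shift goal-axes cm [-8.88  0.28 -0.13]
```

```bash
python3 -m creep '[-1.5,0,-0.1,0,0,0,0,-1.5,0,0,0,0,0,0,-1.5,0,0,0,0,0,0,-1.5,0,0,0,0,0,0,-1.5,0,0,0,0,0,0]'
python3 -m creep '[-0.6,0,0,0,0,0,0,-0.5,0,0,0,0,0,0]'
python3 -c "
from h import *
go(w2([-105,85,82]))"
```

```text
time: 2.85
eef_pos: [507.5, 169.4, 88.0]
tcp_rot: [0.06, 0.998, 0.0, -0.001]
force: [-4.1, 0.5, -2.4]
grip_width: 0.4
time: 3.1
eef_pos: [515.2, 168.5, 89.0]
tcp_rot: [0.06, 0.998, 0.0, -0.007]
force: [-24.6, 2.7, 9.9]
grip_width: 0.8
t 3.1 F [-24.6   2.7   9.9] w 0.8 pos [515.2 168.5  89. ] washer [-107.1   82.3   89. ]
shift now-axes cm [-0.22  0.27  0.7 ] rot [-0.    -0.014 -0.007] shift goal-axes cm [-0.21  0.27  0.7 ]
```

```bash
python3 -m creep '[0,0,0,0,0,0,0,0,0,0,0,0,0,0,0,0,0,0,0,0,0]'
python3 -m creep '[3,0,0,0,0,0,0,3,0,-1,0,0,0,0,0,0,-5,0,0,0,5,0,0,-5,0,0,0,5]'
python3 - <<'E'
from h import *
a=cam('top')['img'][100:250,170:340];b=cam('scene')['img'][180:310,200:400]
a=cv2.resize(a,(510,450),interpolation=2);b=cv2.resize(b,(692,450),interpolation=2)
cv2.imwrite('pics/p2.png',cv2.resize(np.hstack([a,b]),(800,300))[:,:,::-1])
go(w2([-79,-85,150]))
E
```

```text
time: 3.48
eef_pos: [514.5, 168.8, 90.5]
tcp_rot: [0.06, 0.998, 0.0, -0.009]
force: [-2.4, -0.2, -3.8]
grip_width: 0.7
time: 3.98
eef_pos: [457.6, 175.5, 204.5]
tcp_rot: [0.06, 0.998, 0.0, -0.005]
force: [0.3, -0.5, -0.0]
grip_width: 18.4
t 4.08 F [ 1.   0.3 -0.7] w 26.2 pos [461.7 176.  209.6] washer [-161.1   83.7  209.6]
shift now-axes cm [ -8.33 -16.83   5.92] rot [ 0.003  0.002 -0.008] shift goal-axes cm [ -8.21 -16.87   5.96]
```

View pics/p2.png

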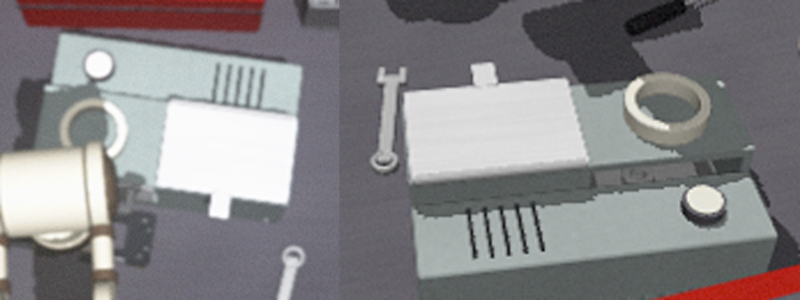

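```bash
python3 -m creep '[0,-4.2,0,0,0,0,5,-2,-4.2,0,0,0,0,5,-2,-4.2,0,0,0,0,5,-2,-4.2,0,0,0,0,5,-2.2,0,0,0,0,0,5,0,0,0,0,0,0,5]' 15
python3 - <<'E'
from h import *
cam('top','top3.png');d=cam('wrist','wr3.png');go(w2([-79,-85,140]))
E
python3 -c "
import cv2,numpy as np
a=cv2.imread('pics/top3.png')[100:250,170:340];b=cv2.imread('pics/wr3.png')
cv2.imwrite('pics/p3.png',np.hstack([cv2.resize(a,(400,353)),cv2.resize(b,(400,300))[:300]] ) if 0 else np.hstack([cv2.resize(a,(400,353))[:300],cv2.resize(b,(400,300))]))"
```

```text
time: 4.82
eef_pos: [532.1, -8.2, 215.7]
tcp_rot: [0.06, 0.998, 0.0, 0.013]
force: [-0.3, 0.4, -0.2]
grip_width: 49.8
t 4.92 F [ 0.5 -0.1  0.5] w 50.0 pos [530.8  -7.2 215.4] washer [-71.7 -90.5 215.4]
shift now-axes cm [0.91 0.53 7.52] rot [ 0.002  0.024 -0.006] shift goal-axes cm [0.73 0.55 7.54]
```

View pics/p3.png

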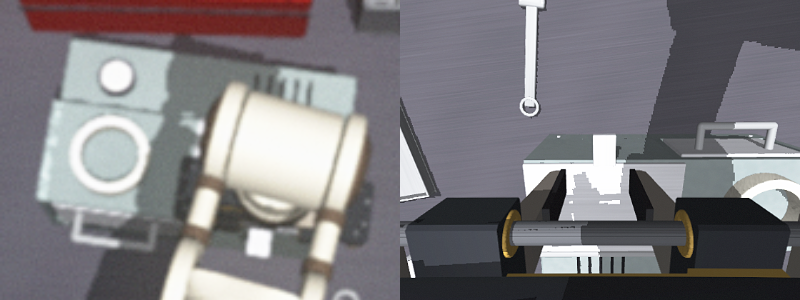

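```bash
python3 -c "
from h import *
d=dict(np.load('/tmp/top.npz'));print(inw(ray(d,[(217.6,203.3)],100)[0]))"
python3 -m creep '[0.9,0.55,0,0,0.024,0,5,0,0,3,0,0,0,5,0,0,2.5,0,0,0,5,0,0,2,0,0,0,5,0,0,0,0,0,0,5]' 15
python3 -c "
from h import *
go(w2([-79,-85,140]))"
```

```text
[-92.83602384  85.03321311 100.        ]
time: 5.55
eef_pos: [519.0, 4.2, 139.3]
tcp_rot: [0.057, 0.998, 0.001, -0.001]
force: [0.5, -0.4, 0.1]
grip_width: 50.0
t 5.55 F [ 0.5 -0.4  0.1] w 50.0 pos [519.    4.2 139.3] washer [-84.7 -80.5 139.3]
shift now-axes cm [-0.57 -0.45 -0.07] rot [ 0.002 -0.002 -0.001] shift goal-axes cm [-0.57 -0.45 -0.07]
```

```bash
python3 - <<'E'
from h import *
d=dict(np.load('/tmp/top.npz'))
import cv2
for f,vr in(('top1.png',(216,232)),('top3.png',(196,212))):
    g=cv2.imread('pics/'+f).max(2).astype(float)
    for u in (206,210,214,218,222,226):
        c=g[vr[0]:vr[1],u];b=np.clip(c-np.median(c)-25,0,None)
        v=(b*np.arange(*vr)).sum()/b.sum();print(f,u,round(v,1),inw(ray(d,[(u,v)],98)[0]).round(1),c.astype(int).tolist() if u==214 else '')
E
python3 -m creep '[-0.5,-0.5,0,0,0,0,5,0,0,0,0,0,0,5]'
```

```text
top1.png 206 224.1 [-154.4  107.8   98. ] 
top1.png 210 224.8 [-154.7   96.6   98. ] 
top1.png 214 225.2 [-154.4   85.5   98. ] [152, 151, 134, 133, 133, 128, 128, 146, 201, 237, 220, 172, 132, 130, 132, 128]
top1.png 218 226.0 [-154.8   74.3   98. ] 
top1.png 222 226.3 [-154.4   63.3   98. ] 
top1.png 226 227.0 [-154.7   52.1   98. ] 
top3.png 206 201.2 [-91.  118.1  98. ] 
top3.png 210 201.9 [-91.6 106.7  98. ] 
top3.png 214 202.3 [-91.   95.6  98. ] [99, 92, 104, 113, 135, 190, 225, 208, 162, 116, 103, 86, 82, 74, 67, 73]
top3.png 218 202.9 [-91.1  84.4  98. ] 
top3.png 222 203.0 [-89.9  73.3  98. ] 
top3.png 226 203.6 [-90.2  62.1  98. ] 
time: 5.8
eef_pos: [524.4, -1.2, 141.4]
tcp_rot: [0.056, 0.998, 0.001, 0.0]
force: [0.9, -0.1, -0.1]
grip_width: 49.7
```

Drawer measures shut (handle at −90 to −91). Now close on the tab.

```bash
python3 -m creep '[0,0,0,0,0,0,1.5,0,0,0,0,0,0,1.5,0,0,0,0,0,0,1.5,0,0,0,0,0,0,1.5]' 15
python3 -c "
from h import *
go(w2([-79,-85,140]))
p=inw(env.sense()['eef_pos'])
for phi in np.arange(.06,1.6,.1): print(round(phi,2),np.round([60-139*np.cos(phi),143.5+139*np.sin(phi)-12],1))"
```

```text
time: 6.3
eef_pos: [525.5, 0.0, 142.9]
tcp_rot: [0.057, 0.998, 0.002, 0.002]
force: [0.4, -0.6, -0.7]
grip_width: 23.6
t 6.3 F [ 0.4 -0.6 -0.7] w 23.6 pos [525.5   0.  142.9] washer [-77.8 -83.9 142.9]
shift now-axes cm [ 0.12 -0.11  0.29] rot [0.005 0.003 0.   ] shift goal-axes cm [ 0.12 -0.11  0.29]
0.06 [-78.7 139.8]
0.16 [-77.2 153.6]
0.26 [-74.3 167.2]
0.36 [-70.1 180.5]
0.46 [-64.6 193.2]
0.56 [-57.8 205.3]
0.66 [-49.8 216.7]
0.76 [-40.8 227.3]
0.86 [-30.7 236.8]
0.96 [-19.7 245.4]
1.06 [ -8.  252.8]
1.16 [  4.5 258.9]
1.26 [ 17.5 263.8]
1.36 [ 30.9 267.4]
1.46 [ 44.6 269.6]
1.56 [ 58.5 270.5]
```

```bash
python3 -m creep '[-0.1,0,-1.2,0,0,0,1.5,-0.3,0,-1.4,0,0,0,1.5,-0.4,0,-1.3,0,0,0,1.5,-0.55,0,-1.3,0,0,0,1.5,-0.7,0,-1.2,0,0,0,1.5]'
python3 -c "
from h import *
go(w2([-57.8,-85,205.3]))"
```

```text
time: 6.92
eef_pos: [546.3, -2.5, 210.0]
tcp_rot: [0.057, 0.998, 0.003, 0.001]
force: [2.8, 0.7, -4.9]
grip_width: 23.6
t 6.92 F [ 2.8  0.7 -4.9] w 23.6 pos [546.3  -2.5 210. ] washer [-56.8 -84.  210. ]
shift now-axes cm [ 0.1  -0.1   0.47] rot [ 0.005  0.002 -0.   ] shift goal-axes cm [ 0.1  -0.1   0.47]
```

```bash
python3 -m creep '[-0.7,0,-1.0,0,0,0,1.5,-0.9,0,-1.05,0,0,0,1.5,-1.0,0,-0.95,0,0,0,1.5,-1.1,0,-0.85,0,0,0,1.5,-1.15,0,-0.75,0,0,0,1.5]'
python3 -c "
from h import *
go(w2([-8,-85,255.8]))"
```

```text
time: 7.55
eef_pos: [595.2, -8.2, 256.8]
tcp_rot: [0.057, 0.998, 0.003, -0.002]
force: [1.4, 1.7, -6.2]
grip_width: 24.1
t 7.55 F [ 1.4  1.7 -6.2] w 24.1 pos [595.2  -8.2 256.8] washer [ -7.6 -84.2 256.8]
shift now-axes cm [ 0.04 -0.08  0.1 ] rot [ 0.005 -0.005 -0.   ] shift goal-axes cm [ 0.04 -0.08  0.1 ]
```

```bash
python3 -m creep '[-1.25,0,-0.6,0,0,0,1.5,-1.3,0,-0.5,0,0,0,1.5,-1.35,0,-0.35,0,0,0,1.5,-1.35,0,-0.2,0,0,0,1.5,-1.2,0,-0.05,0,0,0,1.5,0,0,0,0,0,0,1.5]'
python3 -c "
from h import *
go(w2([58.5,-85,273.5]))
p=inw(env.sense()['eef_pos']);print(np.arctan2(p[2]+8.8-143.5,60-p[0]))"
```

```text
time: 8.3
eef_pos: [659.0, -15.7, 274.4]
tcp_rot: [0.056, 0.998, 0.003, -0.009]
force: [0.3, 0.8, -3.5]
grip_width: 23.8
t 8.3 F [ 0.3  0.8 -3.5] w 23.8 pos [659.  -15.7 274.4] washer [ 56.6 -84.5 274.4]
shift now-axes cm [-0.19 -0.05  0.09] rot [ 0.004 -0.019  0.001] shift goal-axes cm [-0.19 -0.05  0.09]
1.5463720213719852
```

```bash
python3 -m creep '[-1.4,0,0,0,0,0,1.5,-1.2,0,0.2,0,0,0,1.5,0,0,0,0,0,0,1.5,0,0,0,0,0,0,4,0,0,0,0,0,0,4]'
python3 -m creep '[0,0,-2,0,0,0,5,0,0,-3,0,0,0,5,3,0,-0.5,0,0,0,5,5,0,0,0,0,0,5,5,0,0,0,0,0,5,4,0,0,0,0,0,5,0,0,0,0,0,0,5]'
python3 - <<'E'
from h import *
cam('wrist','wr4.png');cam('top','top4.png');go(w2([-80,-85,330]))
a=cv2.imread('pics/top4.png')[90:260,170:340];b=cv2.imread('pics/wr4.png')
cv2.imwrite('pics/p4.png',np.hstack([cv2.resize(a,(300,300)),cv2.resize(b,(400,300))]))
E
```

```text
time: 8.93
eef_pos: [683.3, -19.1, 274.0]
tcp_rot: [0.056, 0.998, 0.002, -0.01]
force: [-0.4, -0.1, -0.1]
grip_width: 39.9
time: 9.8
eef_pos: [512.3, -1.0, 345.5]
tcp_rot: [0.057, 0.998, -0.0, -0.003]
force: [0.1, 0.1, 0.4]
grip_width: 50.0
t 9.9 F [ 0.7 -0.1  0. ] w 50.1 pos [514.3  -1.5 345.1] washer [-88.8 -86.7 345.1]
shift now-axes cm [-0.88  0.18  1.51] rot [-0.001 -0.006 -0.   ] shift goal-axes cm [-0.88  0.17  1.51]
```

View pics/p4.png

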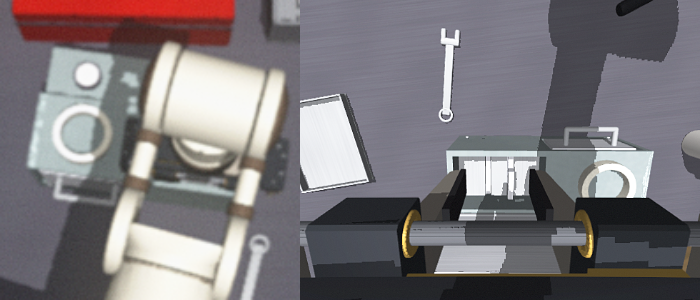

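```bash
python3 - <<'E'
from h import *
d=dict(np.load('/tmp/wrist.npz'));P=cloud(d);q=(P-TW)@RW
m=(abs(q[...,0])<48)&(q[...,1]>-160)&(q[...,1]<-10)
for lo,hi in((92,110),(112,140),(72,90)):
    s=q[m&(q[...,2]>lo)&(q[...,2]<hi)];print(lo,len(s),np.percentile(s,[2,25,50,75,98],axis=0).round(1).tolist() if len(s) else '')
b=d['img'][130:300,180:420,::-1];cv2.imwrite('pics/p5.png',cv2.resize(b,None,fx=3,fy=3,interpolation=2))
go(w2([0,-63,230]))
E
```

```text
92 731 [[-39.6, -149.3, 92.9], [32.0, -106.6, 99.4], [47.1, -67.6, 103.6], [47.5, -60.4, 105.4], [47.9, -26.6, 109.7]]
112 1187 [[-20.7, -150.1, 112.7], [46.7, -114.1, 120.7], [47.2, -73.5, 128.3], [47.5, -60.0, 131.7], [47.9, -25.5, 139.5]]
72 4725 [[-34.3, -152.5, 77.3], [-16.8, -124.6, 78.6], [4.5, -92.8, 79.2], [28.3, -49.2, 79.8], [47.6, -17.5, 86.4]]
t 9.9 F [ 0.7 -0.1  0. ] w 50.1 pos [514.3  -1.5 345.1] washer [-88.8 -86.7 345.1]
shift now-axes cm [-8.94  2.39 11.45] rot [-0.001 -0.006 -0.   ] shift goal-axes cm [-8.88  2.37 11.51]
```

View pics/p5.png

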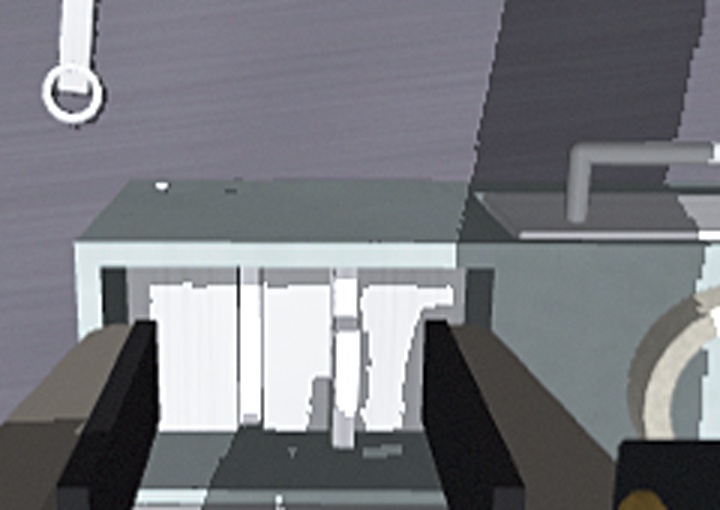

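```bash
python3 - <<'E'
from h import *
d=dict(np.load('/tmp/wrist.npz'));P=cloud(d);q=(P-TW)@RW
m=(abs(q[...,0])<44)&(q[...,1]>-150)&(q[...,1]<-25)
for lo,hi in((98,110),(123,136)):
    s=q[m&(q[...,2]>lo)&(q[...,2]<hi)];print(lo,len(s),np.percentile(s,[2,15,50,85,98],axis=0).round(1).tolist() if len(s) else '')
E
python3 -m creep '[-3,0.8,0,0,0,0,5,-3,0.8,0,0,0,0,5,-2.9,0.8,0,0,0,0,5,0,0,0,0,0,0,5]'
python3 -c "
from h import *
go(w2([0,-63,105]))"
```

```text
98 235 [[-41.5, -68.2, 101.1], [-35.9, -67.6, 103.2], [-21.8, -64.1, 104.2], [35.3, -60.2, 105.3], [42.3, -58.8, 109.4]]
123 216 [[-20.9, -67.8, 125.5], [-17.0, -66.5, 128.1], [-4.5, -63.2, 129.0], [8.3, -59.9, 129.8], [13.3, -58.4, 130.6]]
time: 10.4
eef_pos: [612.9, 11.2, 345.5]
tcp_rot: [0.057, 0.998, -0.001, -0.002]
force: [-0.4, 0.1, 0.3]
grip_width: 49.8
t 10.4 F [-0.4  0.1  0.3] w 49.8 pos [612.9  11.2 345.5] washer [  7.7 -63.  345.5]
shift now-axes cm [ 0.7   0.04 24.05] rot [-0.002 -0.003 -0.001] shift goal-axes cm [ 0.77 -0.   24.05]
```

```bash
python3 -m creep '[1.1,0,4,0,0,0,5,0,0,4.5,0,0,0,5,0,0,4.5,0,0,0,5,0,0,4,0,0,0,5,0,0,3,0,0,0,5]'
python3 -c "
from h import *
go(w2([-3.5,-63,102]))"
```

```text
time: 11.02
eef_pos: [605.0, 9.9, 145.0]
tcp_rot: [0.058, 0.998, -0.002, 0.003]
force: [0.3, 1.0, 0.3]
grip_width: 49.6
t 11.03 F [0.3 1.  0.3] w 49.6 pos [605.    9.9 145. ] washer [ 1.00e-01 -6.51e+01  1.45e+02]
shift now-axes cm [0.39 0.23 4.29] rot [-0.003  0.006 -0.002] shift goal-axes cm [0.36 0.21 4.3 ]
```

```bash
python3 -m creep '[0.4,0.2,1.5,0,0,0,5,0,0,1.5,0,0,0,5,0,0,0.9,0,0,0,5,0,0,0,0,0,0,5]'
python3 -c "
from h import *
go(w2([-3.5,-63,102]))"
```

```text
time: 11.52
eef_pos: [601.1, 11.8, 104.2]
tcp_rot: [0.058, 0.998, -0.002, 0.003]
force: [0.4, -0.7, 0.0]
grip_width: 50.0
t 11.53 F [ 0.4 -0.7  0. ] w 50.0 pos [601.1  11.8 104.2] washer [ -4.  -63.6 104.2]
shift now-axes cm [-0.05  0.06  0.22] rot [-0.004  0.005 -0.002] shift goal-axes cm [-0.05  0.06  0.22]
```

```bash
python3 -m creep '[0,0,0.2,0,0,0,0.4,0,0,0,0,0,0,0.4,0,0,0,0,0,0,0.4,0,0,0,0,0,0,0.4,0,0,0,0,0,0,0.4,0,0,0,0,0,0,0.4]' 30
python3 -m creep '[0,0,-0.8,0,0,0,0.4,0,0,-1,0,0,0,0.4]'
python3 -c "
from h import *
go(w2([-3.5,-63,240]))"
```

```text
time: 12.28
eef_pos: [603.1, 11.9, 104.7]
tcp_rot: [0.058, 0.998, -0.002, 0.005]
force: [0.1, 0.5, -0.1]
grip_width: 9.7
time: 12.52
eef_pos: [601.3, 12.1, 121.8]
tcp_rot: [0.058, 0.998, -0.002, 0.003]
force: [0.4, 0.6, -2.5]
grip_width: 9.9
t 12.53 F [ 0.4  0.6 -2.5] w 9.9 pos [601.3  12.1 121.8] washer [ -3.8 -63.3 121.8]
shift now-axes cm [-1.000e-01 -1.000e-02 -1.182e+01] rot [-0.003  0.006 -0.002] shift goal-axes cm [ -0.03   0.03 -11.82]
```

```bash
python3 -m creep '[0,0,-1.5,0,0,0,0.4,0,0,-2,0,0,0,0.4,0,0,-2,0,0,0,0.4,0,0,-2,0,0,0,0.4,0,0,-2,0,0,0,0.4,0,0,-2,0,0,0,0.4,0,0,-2,0,0,0,0.4,0,0,-1,0,0,0,0.4,0,0,0,0,0,0,0.4]'
python3 -c "
from h import *
go([516,-397,250])"
```

```text
time: 13.65
eef_pos: [601.1, 11.7, 281.1]
tcp_rot: [0.058, 0.998, -0.003, 0.007]
force: [0.0, -0.2, -3.8]
grip_width: 10.0
t 13.65 F [ 0.  -0.2 -3.8] w 10.0 pos [601.1  11.7 281.1] washer [ -4.  -63.8 281.1]
shift now-axes cm [  3.78 -41.56   3.29] rot [-0.006  0.014 -0.002] shift goal-axes cm [  3.83 -41.57   3.11]
```

```bash
python3 -m creep '[0.8,-1.5,0,0,0.014,0,0.4,0.8,-2.5,0,0,0,0,0.4,0.5,-3.5,0,0,0,0,0.4,0.4,-3.5,0,0,0,0,0.4,0.3,-3.5,0,0,0,0,0.4,0.2,-3.5,0,0,0,0,0.4,0.2,-3.5,0,0,0,0,0.4,0.2,-3.5,0,0,0,0,0.4,0,-3.5,0,0,0,0,0.4,0,-3.5,0,0,0,0,0.4]'
python3 -c "
from h import *
go([516,-397,240])"
```

```text
time: 14.9
eef_pos: [516.6, -314.6, 271.4]
tcp_rot: [0.058, 0.998, 0.0, -0.012]
force: [-0.5, -0.1, -1.9]
grip_width: 10.0
t 14.9 F [-0.5 -0.1 -1.9] w 10.0 pos [ 516.6 -314.6  271.4] washer [ -51.  -397.5  271.4]
shift now-axes cm [-0.97 -8.19  3.12] rot [-0.    -0.024 -0.002] shift goal-axes cm [-0.87 -8.2   3.14]
```

```bash
python3 -m creep '[-0.3,-3,0.8,0,-0.024,0,0.4,-0.3,-2.5,1,0,0,0,0.4,-0.3,-1.5,0.8,0,0,0,0.4,0,-0.5,0.3,0,0,0,0.4,0,0,0,0,0,0,0.4,0,0,0,0,0,0,0.4,0,0,0,0,0,0,0.4,0,0,0,0,0,0,0.4]'
python3 - <<'E'
from h import *
go([516,-397,240])
cam('scene','s6.png');cam('wrist','w6.png')
a=cv2.imread('pics/s6.png');b=cv2.imread('pics/w6.png')
cv2.imwrite('pics/p6.png',np.hstack([cv2.resize(a,(400,300)),cv2.resize(b,(400,300))]))
E
```

```text
time: 15.9
eef_pos: [511.6, -393.3, 237.9]
tcp_rot: [0.059, 0.998, 0.003, -0.004]
force: [-0.8, -0.8, -3.8]
grip_width: 9.9
t 15.9 F [-0.8 -0.8 -3.8] w 9.9 pos [ 511.6 -393.3  237.9] washer [ -47.1 -476.3  237.9]
shift now-axes cm [-0.48 -0.32 -0.21] rot [ 0.005 -0.007 -0.005] shift goal-axes cm [-0.48 -0.32 -0.21]
```

View pics/p6.png

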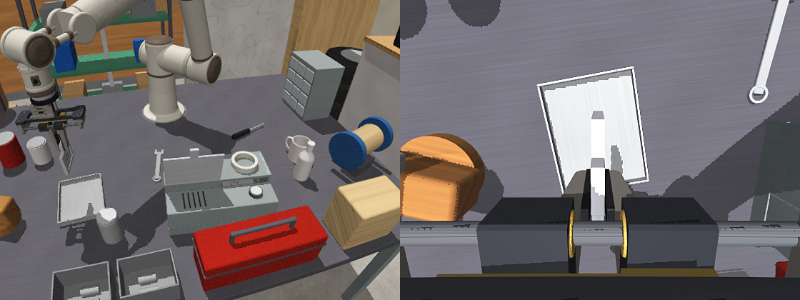

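```bash
python3 - <<'E'
from h import *
d=dict(np.load('/tmp/scene.npz'))
p=ray(d,[(82,258),(143,243),(147,300),(84,312)],22);print(p.round(0).tolist(),p.mean(0).round(0))
P=cloud(d);m=(abs(P[...,0]-512)<60)&(abs(P[...,1]+393)<40)&(P[...,2]>120)&(P[...,2]<232)
s=P[m];print(len(s),np.percentile(s,[1,50,99],axis=0).round(0).tolist())
pl=s[s[:,2]<228];U,S,V=np.linalg.svd(pl-np.median(pl,0),full_matrices=0);print('plane normal',V[2].round(3),S)
lo=s[s[:,2]<205];
for z in(175,185,195,205,215):
    k=s[abs(s[:,2]-z)<5];print(z,len(k),np.percentile(k,[3,97],axis=0).round(0).tolist() if len(k) else '')
E
```

```text
[[437.0, -479.0, 22.0], [419.0, -315.0, 22.0], [621.0, -310.0, 22.0], [622.0, -459.0, 22.0]] [ 525. -391.   22.]
455 [[465.0, -403.0, 169.0], [523.0, -391.0, 197.0], [559.0, -381.0, 231.0]]
plane normal [-0.15  -0.988 -0.04 ] [632.02247253 344.42690749  43.18048764]
175 96 [[471.0, -401.0, 170.0], [558.0, -383.0, 180.0]]
185 72 [[469.0, -400.0, 180.0], [558.0, -383.0, 189.0]]
195 78 [[471.0, -400.0, 190.0], [558.0, -382.0, 200.0]]
205 77 [[470.0, -401.0, 200.0], [558.0, -382.0, 209.0]]
215 68 [[472.0, -402.0, 210.0], [559.0, -382.0, 219.0]]
```

```bash
python3 -m creep '[0,0,0,0,0,0,0.4,0,0,0,0,0,0,0.4]'
python3 -c "
from h import *
print(np.abs(env.sense()['qd']).max(), env.hand_in())"
```

```text
time: 16.25
eef_pos: [511.6, -393.3, 238.1]
tcp_rot: [0.059, 0.998, 0.002, -0.003]
force: [0.1, -0.1, -2.6]
grip_width: 9.7
the job is handed in; nothing more can be done
0.0012560064892665512 None
```

I handed the job in at about 16 s: the drawer is shut, the flap stands open, and the filter plate is held still over the drip tray. `hand_in` reports no verdict.

- **Drawer:** I pushed it by the bar handle with closed fingers, up to about 25 N. Afterwards the handle measured at washer x = -90 to -92 mm; shut is -90. Finger contact had suggested about 2 mm short of the stop, which is within calibration error. An early reading by eye gave -92.8 mm.
- **Flap:** I pinched the tab and swung it to about 1.7 rad by arm position. The final picture shows it standing.
- **Filter plate:** It was in the left (+y) groove. I gripped it by its tab at 30 N, and the gap between the fingers is 9.7 mm.
    - **Position:** The last depth check put the plate's middle at about (515, -392) mm, with its underside about 168 mm above the bench. The tray's middle came out at (516, -397) from the top view and (525, -391) from the scene view, so the two disagree by about 11 mm, against the 45 mm allowed.
    - **Upright and still:** The tilt is about 2–3°, and joint speeds were about 0.001 rad/s.
- **The rest:** The spacer was seen in its groove before the lift. I did not look at it again, or measure the bystanders; they look unmoved in the final picture.

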